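Emboss a pantry tag with a hand die

ROBOT

A 7-joint arm with a two-finger parallel gripper is mounted at the origin on a cart in front of the work surface, level with it; the furniture and walls round the work are solid. World frame = base frame: x ahead of the robot, y to its left, z up, the work surface at z = 0. Lengths are in m, angles in rad, forces in N, time in s.
With the tool pointing down it reaches from about 0.4 to 0.875 m from the base axis. Payload 19.3 kg.
Tool frame: the origin (TCP) lies at the very end of the fingers, on their centre line; the grasp point (between the pads) lies 19 mm behind it; z points along the fingers, y is the line along which they close (so a half turn about z gives the same grasp; the last joint's range is limited). The gripper opens to 85 mm and grips with 20 to 120 N. Pads are 22 mm wide; open, the fingers measure 114 mm over their backs; the gripper's body (76 mm by 85 mm) begins 54 mm behind the grasp point. The pads swing forward as they close: fully open they stand 13 mm farther back than shut.
Start: joints at [-1.26, 0.521, -0.036, 1.599, 0.021, 1.021, -0.113], TCP at [0.232, 0.58, 0.231] pointing down, gripper open.
Joint ranges: [-2.91, 2.91], [-0.3, 2.13], [-1.5, 1.42], [0.17, 2.43], [-1.26, 4.41], [0.16, 1.93], [-2.52, 2.52]. Speed limits (rad/s): [1.89, 1.89, 2.39, 2.39, 3.01, 3.01, 3.01].

INTERFACE

Orientations are given as [roll, pitch, yaw] about the fixed x, y, z axes, in that order (R = Rz(yaw) Ry(pitch) Rx(roll)).
In Python, from workcell import bot gives the robot as it stands.
- The arm moves only by the shell command python3 -m crank 'ROWS' [FORCE]. ROWS is a JSON object of lists of equal length, an entry for each row: "travel": the shift along the world's x, y, z in cm, a list of three; "turn": the turn, a rotation vector about the world's x, y, z in degrees, a list of three; "gripper": the closure, from 0 (fully open) to 1 (shut). A call has exactly 5 rows; each row is the pose to reach, as a shift and turn from the pose commanded when the call began; what a row does not reach only later rows make up. A row lasts 1/10 s, in which the tool goes at most 50 mm and 8.59 degrees, less where a joint would pass 70% of its speed; a pose out of reach is approached as far as the arm can. A call with a gripper value outside its range is refused whole. The fingers move at their own pace and stop on an object; FORCE is the grip in N (left out, the last holds). Time passes only in rows, so rows that repeat a pose let the fingers close, or fill a call up. It gives the time, the measured TCP pose, the force, the opening and the grip force at its end, in the units of the state.
- bot.observe(): the state, without advancing time (a new reading comes with each control period).
- bot.grab_frame(name): name is "scene" or "top" or "wrist"; returns a dict with "pixels" (480x640x3 uint8, red, green, blue), "fx", "fy", "cx", "cy" (pixels), "extrinsics" (4x4, takes a point from world to camera coordinates). Camera axes: x right, y down, z forward; pixel columns grow to the right and rows downward; lengths in m; the calibration is good to about 2 mm. A picture is of the moment at which its call begins. There is no depth.
- bot.job_done(): hands the job in; it is judged then, once.
The state is a dict: "clock": time; "qpos": joint angles; "qd": joint speeds; "joint_efforts": joint torques, N m; "position": TCP position; "tool_rot": TCP orientation; "force": force on the tool from outside, world axes, zero at the start; "moment": the same for the moment, N m; "grip_width": finger opening in m; "finger_force": force on a finger pad.
Only numpy, scipy, OpenCV 4.12 (cv2) and the standard library are available. Lean on these libraries where they do the work, as an engineer would, in place of code of your own. Each camera call takes 0.05 s, during which the arm holds its last target. There are 200 camera calls.

TASK

Take the round-faced hand stamp out of its well and press it squarely onto the middle of the metal tag on the marking stand, with an even push of about 12 newtons (more than 20 spoils it) held for two seconds. Lift it straight up off the tag without sliding it sideways, then set it back down into the well it came from, upright, and let go; leave the square-faced stamp and the other things alone.

Things in the scene. Friction and masses are not known exactly. Their poses are not given: they have to be found in the camera images.
- round_stamp: Hand stamp to use, standing upright in a well. Total height 95 mm: a round steel die 28 mm in diameter from the face up to 28 mm, tapering to 33 mm, then a cylindrical light wooden handle 26 mm in diameter up to the top. About 0.2 kg (differs by up to 25 percent). Origin: centre of the flat face at the bottom; z up along the handle. Grip the handle about 70 mm above the face.
- square_stamp: The other stamp, not to be used: 82 mm tall, square steel die 22 x 22 mm, 28 mm high, the same 26 mm wooden handle. Origin: centre of its face; z up.
- well_round: Dark wooden round well 52 mm across and 18 mm high, fixed to the worktop, in which the round stamp stands at the start. Opening 35 mm in diameter, floor 4 mm above the origin. Origin: centre of its underside on the worktop, z up. The two wells look the same and their places may be swapped.
- well_square: The same kind of well, in which the square stamp stands.
- stand: Marking stand fixed to the worktop: square dark steel foot 92 x 92 x 10 mm, clamp sleeve with a small thumb knob, post, and on top a round dark bed 58 mm in diameter. The post is clamped at another height each time: the top face of the tag on the bed lies 46 to 60 mm above the origin and must be found by touch or sight. Origin: centre of the foot's underside on the worktop; z up.
- stand_axis (a point): Point on the stand's vertical axis, 10 mm above the worktop. Straight above it is the middle of the tag: a blank round aluminium disc 40 mm in diameter, 2 mm thick, fixed on the bed. The bed is sprung: pressed down it yields about 1 mm per 3 N (12 mm at most).
- bed_x (a joint): Sideways shift of the floating bed along the stand's own x axis, m; 0 at rest, spring-centred at 1 N per mm. It is dragged along if the pressed stamp slides sideways.
- bed_y (a joint): The same along the stand's own y axis, m.
- jigger: Bystander: steel double jigger 46 mm across, 80 mm tall; origin at the centre of its underside.
- mug: Bystander: small white coffee cup 52 mm tall, standing on a slate coaster in front of a toaster oven (258 mm tall; its front, with handle and dials, lies about x = 0.55 to 0.6 for y from -0.25 to 0.2: keep the gripper and wrist clear of it). Origin at its underside.
- candle: Bystander: candle jar 82 mm across, 60 mm tall; origin at the centre of its underside.
- coffee: Bystander: glass coffee jar 83 mm across, 130 mm tall; origin at the centre of its underside.
- notes: Bystander: note pad 145 x 104 x 11 mm with a pencil lying on it; origin at the centre of its underside.
Mind the look-alikes: they are no part of the job. What is shaped like the round_stamp but red or yellow is not meant.

How it is judged:
On the way, in this order (a step that is already met when the one before it is completed fails the run):
1. the round stamp, held by the fingers, is pressed upright onto the middle of the tag (within 6 mm, tilt under 0.08 rad) with an even 8 to 17 N for 1 s (contact force between round_stamp and stand between 8 and 17 N and horizontal distance between round_stamp and stand_axis below 0.006 m and angle between round_stamp's own z axis and vertical below 0.08 rad and contact force between the fingers and round_stamp above 1 N), for 1 s.
2. the stamp has been lifted straight up off the tag: its face at least 75 mm above the worktop while still within 20 mm of the stand's axis, touching nothing of the stand (contact force between round_stamp and stand below 0.05 N and height (world z) of round_stamp above 0.075 m and horizontal distance between round_stamp and stand_axis below 0.02 m).
At the end, for the whole second after the job is handed in: The round stamp stands released, at rest and upright (within 0.1 rad) on the floor of the well it came from (face within 4 mm of the well's floor height and 7 mm of its axis), and the square stamp still stands in its own well (horizontal distance between round_stamp and well_round below 0.007 m and z of round_stamp in the frame of well_round between 0.001 and 0.008 m and angle between round_stamp's own z axis and vertical below 0.1 rad and linear speed of round_stamp below 0.02 m/s and distance of square_stamp from where it was at the start of the episode below 0.02 m and angle between square_stamp's own z axis and vertical below 0.15 rad); the robot touches nothing.
It fails at once if the stamp presses on the stand with more than 20 N (contact force between round_stamp and stand above 20 N).
It fails at once if the stamp presses (over 2 N) more than 8 mm off the tag's middle or tilted by more than 0.12 rad (contact force between round_stamp and stand above 2 N and (horizontal distance between round_stamp and stand_axis above 0.008 m or angle between round_stamp's own z axis and vertical above 0.12 rad)).
It fails at once if the stamp slides on the tag or drags it: the floating bed is shifted sideways by more than 3 mm (value of joint any of bed_x, bed_y above 0.003 m or value of joint any of bed_x, bed_y below -0.003 m).
It fails at once if the stamp is dropped: it falls free of the fingers at over 0.45 m/s (a drop of about 1 cm) (contact force between the fingers and round_stamp below 0.05 N and linear speed of round_stamp above 0.45 m/s).
It fails at once if the square stamp is moved by more than 20 mm, or a bystander by more than 15 mm (distance of square_stamp from where it was at the start of the episode above 0.02 m or distance of any of jigger, mug, candle, coffee, notes from where it was at the start of the episode above 0.015 m).
It also fails if it takes over 58 s, if anything falls off the work surface, if the arm or the gripper's body presses on something with over 40 N, if the wrist force passes 120 N, or if a joint passes its speed limit or range.

## Working session

There is one attempt and no reset: what is moved stays moved. The work goes in short steps, Python scripts to look and compute and a shell command to move; the robot and the scene stay as the last step left them, time stands still between calls to the robot, and variables do not carry over. Pictures are saved under pics/ and viewed, at most 13 in all, crops included, and the job is handed in when it is done.

```bash
mkdir -p pics; cat > h.py <<'E'
import numpy as np,cv2,pickle
from workcell import bot
def snap(n,f):
    d=bot.grab_frame(n); pickle.dump(d,open(f'pics/{f}.pkl','wb')); cv2.imwrite(f'pics/{f}.png',d['pixels'][:,:,::-1]); return d
def ld(f): return pickle.load(open(f'pics/{f}.pkl','rb'))
def ray(d,u,v):
    E=np.array(d['extrinsics']);R=E[:3,:3];c=-R.T@E[:3,3]
    return c,R.T@np.array([(u-d['cx'])/d['fx'],(v-d['cy'])/d['fy'],1])
def atz(d,u,v,z):
    c,r=ray(d,u,v); return c+r*(z-c[2])/r[2]
def proj(d,p):
    E=np.array(d['extrinsics']);q=E[:3,:3]@np.array(p)+E[:3,3]
    return np.array([d['fx']*q[0]/q[2]+d['cx'],d['fy']*q[1]/q[2]+d['cy']])
def tri(*a):
    A=np.zeros((3,3));b=np.zeros(3)
    for d,u,v in a:
        c,r=ray(d,u,v);r=r/np.linalg.norm(r);P=np.eye(3)-np.outer(r,r);A+=P;b+=P@c
    return np.linalg.solve(A,b)
def crop(f,x,y,w,h,s,o):
    im=cv2.imread(f'pics/{f}.png')[y:y+h,x:x+w]; cv2.imwrite(f'pics/{o}.png',cv2.resize(im,None,fx=s,fy=s,interpolation=cv2.INTER_CUBIC))
E
python3 - <<'E'
from h import *
a=snap('scene','s0');b=snap('top','t0')
cv2.imwrite('pics/both.png',cv2.resize(np.vstack([cv2.imread('pics/s0.png')]),None,fx=1.25,fy=1.25))
for d in(a,b):
    print(np.round(d['extrinsics'],3),d['fx'],ray(d,0,0)[0])
print(bot.observe())
E
```

```text
[[-0.698 -0.716  0.002  0.388]
 [-0.458  0.444 -0.77   0.258]
 [ 0.551 -0.539 -0.637  0.992]
 [ 0.     0.     0.     1.   ]] 534.1817237295123 [-0.15734283  0.69754346  0.83003046]
[[ 0.028 -1.     0.012  0.049]
 [-0.99  -0.029 -0.135  0.51 ]
 [ 0.135 -0.009 -0.991  1.2  ]
 [ 0.     0.     0.     1.   ]] 533.8981446390812 [0.34075696 0.07426885 1.25762521]
{'clock': 0.1, 'qpos': array([-1.2602128 ,  0.52196106, -0.03634604,  1.59990991,  0.02122731,
        1.02108879, -0.11275444]), 'qd': array([-0.00034441, -0.00081599,  0.00095117, -0.00173539,  0.0001255 ,
        0.00264057,  0.00176272]), 'joint_efforts': array([ 1.66020836e-03, -9.28482056e+01,  1.98313393e+00, -3.70534623e+01,
        1.81064912e-02,  5.22785936e-03,  2.35788451e-05]), 'position': array([0.23220298, 0.57996454, 0.23079365]), 'tool_rot': array([-3.14061472e+00,  8.08876009e-05,  2.76087342e+00]), 'force': array([-0.40242595,  0.00911874,  0.30814049]), 'moment': array([ 0.02280761, -0.04900189, -0.0508567 ]), 'finger_force': 0.0, 'grip_width': 0.08513847052469913}
```

View pics/s0.png

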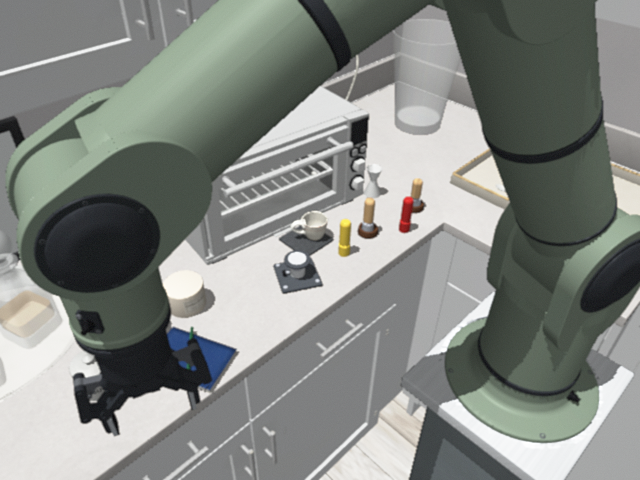

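View pics/t0.png

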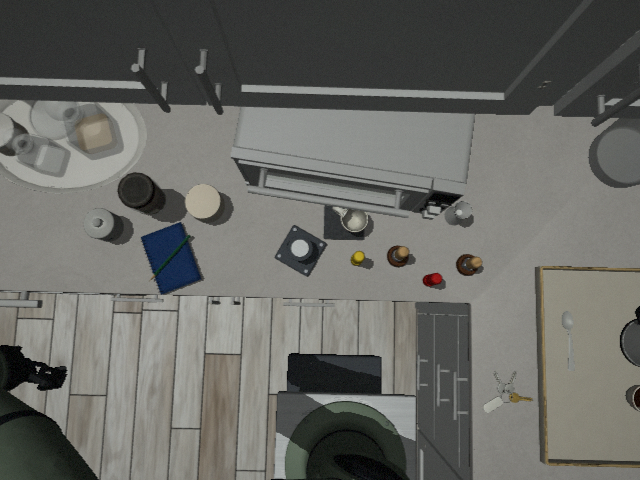

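Wooden-handled stamps in wells: scene (369,217)/top (398,256), and scene (417,195)/top (469,265). The red (406,214) and yellow (345,238) ones are decoys. The stand is at top (301,249). Next I enlarge a crop to tell round from square.

```bash
python3 - <<'E'
from h import *
crop('s0',270,155,160,145,5,'a');crop('t0',270,215,220,70,3.63,'b')
a=cv2.imread('pics/a.png');b=cv2.imread('pics/b.png')
a=cv2.resize(cv2.imread('pics/s0.png')[160:295,270:430],None,fx=4.4,fy=4.4,interpolation=cv2.INTER_CUBIC)
cv2.imwrite('pics/a.png',a)
b=cv2.resize(cv2.imread('pics/t0.png')[220:285,270:490],None,fx=3.6,fy=3.6,interpolation=cv2.INTER_CUBIC);cv2.imwrite('pics/b.png',b)
E
```

```text
(no output)
```

View pics/a.png

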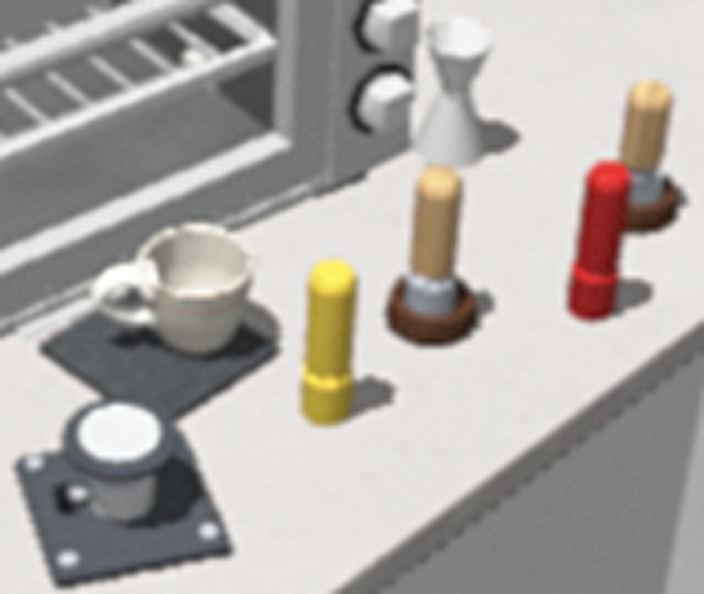

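View pics/b.png

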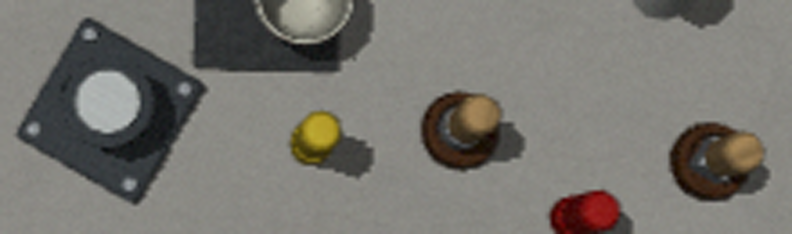

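```bash
python3 - <<'E'
from h import *
np.set_printoptions(precision=4,suppress=True)
s=ld('s0');t=ld('t0')
A=lambda x,y:(s,270+x/4.4-.5+.11,160+y/4.4-.5+.11);B=lambda x,y:(t,270+x/3.6-.36,220+y/3.6-.36)
for n,a,b in [('mid top',(438,178),(481,115)),('right top',(650,92),(742,152)),('tag',(120,433),(108,101)),('red top',(607,172),(600,210)),('yel',(333,272),(322,131))]:
    print(n,tri(A(*a),B(*b)))
for n,b,z in [('midwell',(461,130),.018),('rightwell',(712,161),.018),('stand',(109.2,108.7),.01)]: print(n,atz(*B(*b),z))
for n,a,z in [('midwell',(432,305),.018),('rwell',(648,200),.018)]:print(n,atz(*A(*a),z))
c=[(35,463),(68,557),(208,530)]
print('screws',[atz(*A(*x),.01) for x in c],[atz(*B(*x),.01) for x in [(90,33),(184,89),(130,184),(33,129)]])
E
```

```text
mid top [ 0.4713 -0.1112  0.0989]
right top [ 0.4538 -0.2743  0.0863]
tag [0.4775 0.1164 0.0556]
red top [ 0.4156 -0.1847  0.0948]
yel [ 0.4588 -0.0153  0.0949]
midwell [ 0.4697 -0.1116  0.018 ]
rightwell [ 0.4542 -0.2748  0.018 ]
stand [0.4779 0.1172 0.01  ]
midwell [ 0.4653 -0.1073  0.018 ]
rwell [ 0.4418 -0.2716  0.018 ]
screws [array([0.5284, 0.1291, 0.01  ]), array([0.4662, 0.1626, 0.01  ]), array([0.4317, 0.0999, 0.01  ])] [array([0.5274, 0.1315, 0.01  ]), array([0.4923, 0.0688, 0.01  ]), array([0.4291, 0.1021, 0.01  ]), array([0.4632, 0.1664, 0.01  ])]
```

The middle stamp's top is 99 mm up, which is 95 + 4, so it is the round one. The right stamp's top is at 86 mm, so it is the square one. I'm moving toward the stand first to look at it from above.

```bash
python3 -m crank '{"travel":[[3.4,-3.2,0.8],[6.8,-6.4,1.6],[10.2,-9.6,2],[13.6,-12.8,2],[17,-16,2]],"turn":[[0,0,4],[0,0,8],[0,0,12],[0,0,16],[0,0,20]],"gripper":[0,0,0,0,0]}' 40 && python3 -m crank '{"travel":[[1.2,-4.6,0],[2.4,-9.2,0],[3.6,-13.8,0],[4.8,-18.4,0],[6,-23,0]],"turn":[[0,0,0],[0,0,2],[0,0,2],[0,0,2],[0,0,2]],"gripper":[0,0,0,0,0]}' && python3 -m crank '{"travel":[[0,-3.5,0],[0,-7,0],[0,-7,0],[0,-7,0],[0,-7,0]],"turn":[[0,0,0],[0,0,0],[0,0,0],[0,0,0],[0,0,0]],"gripper":[0,0,0,0,0]}'
python3 - <<'E'
from h import *
snap('wrist','w1'); print(bot.observe()['qpos'])
E
```

```text
clock: 0.6
position: [0.4034, 0.4187, 0.2513]
tool_rot: [-3.142, -0.0, 3.113]
force: [-0.4, 1.9, -1.3]
grip_width: 0.0856
finger_force: 0.0
clock: 1.1
position: [0.4624, 0.1882, 0.2513]
tool_rot: [-3.142, -0.0, -3.138]
force: [1.3, 0.9, -0.1]
grip_width: 0.0852
finger_force: 0.0
clock: 1.6
position: [0.4622, 0.1212, 0.2512]
tool_rot: [3.141, -0.0, -3.137]
force: [0.6, -0.1, -0.0]
grip_width: 0.0852
finger_force: 0.0
[-0.38938953  0.26325502  0.0107243   1.95228872 -0.00378851  0.9261979
  1.19874863]
```

View pics/w1.png

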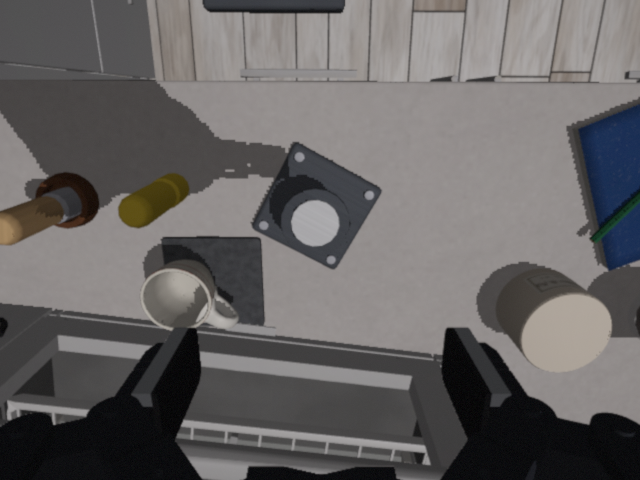

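The wrist view shows the tag at (315,222), foot screws at (300,157), (372,195), (331,260) and (263,225), and the round stamp's well at (67,200). I'll refine the numbers from these.

```bash
python3 - <<'E'
from h import *
np.set_printoptions(precision=4,suppress=True)
s=ld('s0');t=ld('t0');w=ld('w1')
def blob(d,u,v,thr):
    g=cv2.cvtColor(d['pixels'],cv2.COLOR_RGB2GRAY)
    n,l,st,c=cv2.connectedComponentsWithStats((g>thr).astype(np.uint8)); k=l[v,u]; return st[k],c[k]
pts=[]
for d,u,v in[(s,297,258),(t,300,248),(w,315,222)]:
    thr=int(d['pixels'][v,u].mean()*.75); st,c=blob(d,u,v,thr); print(st,c); pts.append((d,*c))
print('all',tri(*pts),'tw',tri(*pts[1:]),'sw',tri(pts[0],pts[2]),'st',tri(*pts[:2]))
for z in(.046,.053,.06):print(z,[atz(*p,z) for p in pts])
print('foot w',atz(w,*np.mean([(299.5,157.5),(372,195),(331,260),(263.5,225)],0),.01))
print('well w',atz(w,67,200,.018), [proj(d,(.4697,-.1116,.018)) for d in(s,t,w)])
E
```

```text
[288 252  18  13 187] [296.5882 257.8717]
[291 240  18  17 232] [299.444  247.8362]
[ 291  200   48   46 1709] [314.8145 222.8525]
all [0.4776 0.1166 0.0562] tw [0.4769 0.1165 0.0592] sw [0.4781 0.1161 0.0554] st [0.4773 0.117  0.0565]
0.046 [array([0.4861, 0.1092, 0.046 ]), array([0.4785, 0.1174, 0.046 ]), array([0.4806, 0.1158, 0.046 ])]
0.053 [array([0.4803, 0.1144, 0.053 ]), array([0.4777, 0.1171, 0.053 ]), array([0.4785, 0.1159, 0.053 ])]
0.06 [array([0.4746, 0.1197, 0.06  ]), array([0.4769, 0.1169, 0.06  ]), array([0.4765, 0.116 , 0.06  ])]
foot w [0.478  0.1169 0.01  ]
well w [ 0.4685 -0.108   0.018 ] [array([367.5932, 227.3429]), array([397.7007, 255.7579]), array([ 63.2671, 201.319 ])]
```

```bash
python3 -m crank '{"travel":[[-1.5,-4.5,0],[-3,-9,0],[-4,-13.5,0],[-4,-18,0],[-4,-22.5,0]],"turn":[[0,0,0],[0,0,0],[0,0,0],[0,0,0],[0,0,0]],"gripper":[0,0,0,0,0]}' && python3 -m crank '{"travel":[[0,-1,0],[0,-1,0],[0,-1,0],[0,-1,0],[0,-1,0]],"turn":[[0,0,0],[0,0,0],[0,0,0],[0,0,0],[0,0,0]],"gripper":[0,0,0,0,0]}'
python3 - <<'E'
from h import *
snap('wrist','w2')
E
```

```text
clock: 2.15
position: [0.4223, -0.1056, 0.2515]
tool_rot: [3.142, 0.001, -3.136]
force: [1.6, 0.7, -0.0]
grip_width: 0.0852
finger_force: 0.0
clock: 2.65
position: [0.4225, -0.1136, 0.2513]
tool_rot: [3.141, 0.0, -3.136]
force: [0.2, 0.2, 0.6]
grip_width: 0.0854
finger_force: 0.0
```

View pics/w2.png

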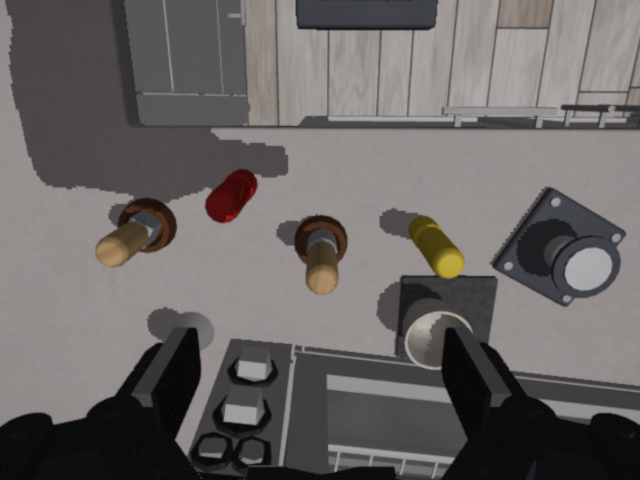

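The round stamp's well is centred at about (321,241) and its handle top at (322,281). It sits between the fingers laterally.

```bash
python3 - <<'E'
from h import *
np.set_printoptions(precision=4,suppress=True)
s=ld('s0');t=ld('t0');w=ld('w1');w2=ld('w2')
g=cv2.cvtColor(w2['pixels'],cv2.COLOR_RGB2HSV)
print('well',atz(w2,321,241,.010),'top',atz(w2,322,279,.096))
print('tag',tri((w,314.8,222.9),(w2,588,267)),tri((w,314.8,222.9),(w2,588,267),(t,299.444,247.836),(s,296.6,257.9)))
p=w2['pixels'].astype(int)
# well brown mask bbox; handle columns per row
m=(p[:,:,0]>p[:,:,2]*1.5+10); m[:,:285]=0;m[:,360:]=0;m[:205]=0;m[300:]=0
for v in range(212,296,6): x=np.flatnonzero(m[v]); print(v,(x.min(),x.max()) if len(x) else None,end=' ')
for z,v in((.09,0),(.06,0)): print(proj(w2,(.4697,-.1116,z)))
E
```

```text
well [ 0.4693 -0.1135  0.01  ] top [ 0.4708 -0.1127  0.096 ]
tag [0.4774 0.1161 0.0541] [0.4775 0.1163 0.055 ]
212 None 218 (np.int64(311), np.int64(330)) 224 (np.int64(303), np.int64(339)) 230 (np.int64(298), np.int64(343)) 236 (np.int64(296), np.int64(345)) 242 (np.int64(296), np.int64(345)) 248 (np.int64(297), np.int64(345)) 254 (np.int64(299), np.int64(342)) 260 (np.int64(303), np.int64(338)) 266 (np.int64(308), np.int64(335)) 272 (np.int64(307), np.int64(336)) 278 (np.int64(307), np.int64(337)) 284 (np.int64(308), np.int64(335)) 290 (np.int64(313), np.int64(331)) [323.4468 274.6017]
[323.2592 260.5191]
```

```bash
python3 -m crank '{"travel":[[4,0,0],[4.75,0.1,-3],[4.75,0.1,-7],[4.75,0.1,-11],[4.75,0.1,-14]],"turn":[[0,0,0],[0,0,0],[0,0,0],[0,0,0],[0,0,0]],"gripper":[0,0,0,0,0]}' && python3 -m crank '{"travel":[[0,0,-2],[0,0,-4],[0,0,-5.6],[0,0,-5.6],[0,0,-5.6]],"turn":[[0,0,0],[0,0,0],[0,0,0],[0,0,0],[0,0,0]],"gripper":[0,0,0,0,0]}' && python3 -m crank '{"travel":[[0,0,0],[0,0,0],[0,0,0],[0,0,0],[0,0,0]],"turn":[[0,0,0],[0,0,0],[0,0,0],[0,0,0],[0,0,0]],"gripper":[0.3,0.45,0.6,0.8,0.8]}' 40 && python3 -m crank '{"travel":[[0,0,0],[0,0,0],[0,0,0],[0,0,0],[0,0,0]],"turn":[[0,0,0],[0,0,0],[0,0,0],[0,0,0],[0,0,0]],"gripper":[1,1,1,1,1]}' 60
```

```text
clock: 3.2
position: [0.4693, -0.113, 0.1093]
tool_rot: [3.141, -0.001, -3.137]
force: [-0.6, -0.6, -0.4]
grip_width: 0.0854
finger_force: 0.0
clock: 3.7
position: [0.4699, -0.1135, 0.0556]
tool_rot: [3.142, -0.0, -3.138]
force: [0.3, 0.6, 0.6]
grip_width: 0.0856
finger_force: 0.0
clock: 4.2
position: [0.4701, -0.1137, 0.0557]
tool_rot: [3.142, 0.001, -3.138]
force: [-0.5, 1.5, 6.6]
grip_width: 0.0251
finger_force: 38.8
clock: 4.7
position: [0.4701, -0.1137, 0.0557]
tool_rot: [3.141, 0.001, -3.138]
force: [-1.2, 1.6, 8.8]
grip_width: 0.0246
finger_force: 58.2
```

```bash
python3 -m crank '{"travel":[[0,0,0.5],[0,0,1.5],[0,0,3],[0,0,5],[0,0,7]],"turn":[[0,0,0],[0,0,0],[0,0,0],[0,0,0],[0,0,0]],"gripper":[1,1,1,1,1]}' && python3 -m crank '{"travel":[[0,0,2],[0,0,4],[0,0,6],[0,0,6],[0,0,6]],"turn":[[0,0,0],[0,0,0],[0,0,0],[0,0,0],[0,0,0]],"gripper":[1,1,1,1,1]}'
python3 - <<'E'
from h import *
snap('top','t1');snap('scene','s1');snap('wrist','w3')
a=cv2.imread('pics/s1.png')[160:290,290:450];b=cv2.imread('pics/t1.png')[190:320,340:500]
cv2.imwrite('pics/c.png',np.hstack([cv2.resize(x,(400,325),interpolation=cv2.INTER_CUBIC) for x in(a,b)]))
E
```

```text
clock: 5.2
position: [0.4696, -0.1138, 0.1266]
tool_rot: [-3.142, -0.0, -3.139]
force: [-0.1, -0.3, -2.5]
grip_width: 0.0245
finger_force: 58.9
clock: 5.7
position: [0.4698, -0.1137, 0.1856]
tool_rot: [3.142, 0.001, -3.138]
force: [-0.0, 0.2, -2.6]
grip_width: 0.0248
finger_force: 58.9
```

View pics/c.png

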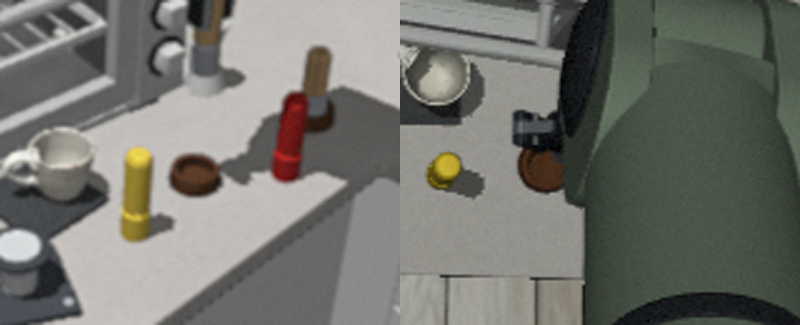

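View pics/w3.png

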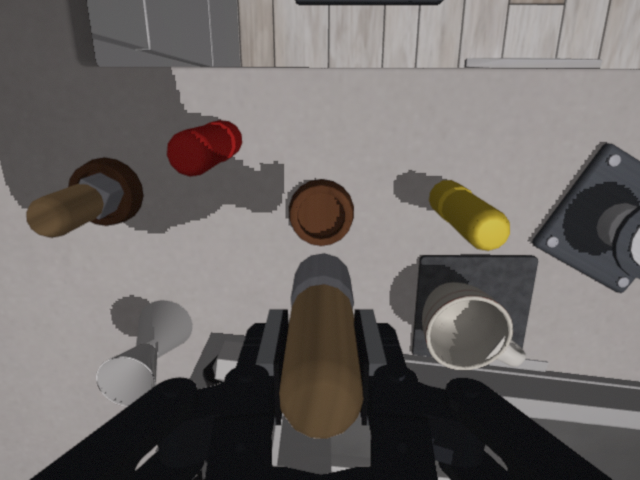

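The stamp is held upright. Its die shows at (322,275), and the empty well's rim is centred near (321,212). I'll check the stamp's pose in hand and the well's place.

```bash
python3 - <<'E'
from h import *
np.set_printoptions(precision=4,suppress=True)
w=ld('w3'); o=bot.observe(); print(o['position'],o['force'])
T=np.linspace(0,6.283,60)
circ=lambda c,r,z:np.array([proj(w,(c[0]+r*np.cos(a),c[1]+r*np.sin(a),z)) for a in T])
p=w['pixels'].astype(int)
m=((p[:,:,0]>p[:,:,2]*1.5+10)).astype(np.uint8); m[:,:275]=0;m[:,365:]=0;m[:165]=0;m[249:]=0
ys,xs=np.nonzero(m);print('well bbox',xs.min(),xs.max(),ys.min(),ys.max())
for c in[(.470,-.1137),(.469,-.112)]:
    q=np.vstack([circ(c,.026,0),circ(c,.026,.018)]);print(c,q.min(0),q.max(0))
# die: predicted outline
for dx in(0,.002):
    c=(.4698+dx,-.1137); z0=o['position'][2]-.0557+.004
    q=circ(c,.014,z0); print('face',q.min(0),q.max(0),'axis',proj(w,(*c,z0)),proj(w,(*c,z0+.095)))
for v in(252,256,260,266,272,300,340,380): print(v,p[v,282:362:4].sum(1)//3)
for u in(321,):print(p[244:266,u].sum(1)//3)
E
```

```text
[ 0.4693 -0.1137  0.1846] [-0.4062  0.4471 -2.3712]
well bbox 290 352 180 244
(0.47, -0.1137) [286.5725 176.0813] [355.8612 247.4201]
(0.469, -0.112) [288.8119 174.7961] [358.1703 246.2042]
face [293.0107 248.2881] [349.5306 300.3803] axis [321.2687 274.8776] [321.3832 406.4674]
face [293.0791 252.1623] [349.4262 303.9364] axis [321.2507 278.5876] [321.3514 412.2126]
252 [157 158 159 159 159 157 157 160 158 156 146 154 159 158 157 156 158 159
 159 157]
256 [158 158 158 157 158 158 157  86  63  63  61  63  66  91 150 157 158 159
 159 158]
260 [159 158 158 157 158 145  62  60  63  62  62  62  63  62  60 149 158 159
 157 157]
266 [158 158 159 160 117  60  61  61  62  62  62  64  62  63  63  59  97 158
 158 157]
272 [158 160 158 150  58  61  63  63  65  61  62  62  63  61  62  60  59 157
 159 158]
300 [159 158 125  66  53  52  50  51  49  49  54  58  57  55  57  57  55  69
 143 159]
340 [11 25 56 54 53 51 51 50 49 51 55 58 58 56 56 59 57 54 52 13]
380 [54 62 63 62 59 60 60 60 61 67 72 72 70 68 66 68 67 64 62 60]
[ 60  77 124 156 159 158 158 158 151 124  73  63  61  62  62  61  62  62
  63  61  62  62]
```

```bash
python3 -m crank '{"travel":[[0.1,3,0],[0.2,7,0],[0.3,11,0],[0.4,15,0],[0.5,19,0]],"turn":[[0,0,0],[0,0,0],[0,0,0],[0,0,0],[0,0,0]],"gripper":[1,1,1,1,1]}' && python3 -m crank '{"travel":[[0.1,2.5,0],[0.1,4,0],[0.1,4,-2],[0.1,4,-4],[0.1,4,-6]],"turn":[[0,0,0],[0,0,0],[0,0,0],[0,0,0],[0,0,0]],"gripper":[1,1,1,1,1]}'&& python3 -m crank '{"travel":[[0,0,0],[0,0,0],[0,0,0],[0,0,0],[0,0,0]],"turn":[[0,0,0],[0,0,0],[0,0,0],[0,0,0],[0,0,0]],"gripper":[1,1,1,1,1]}'
python3 - <<'E'
from h import *
snap('scene','s2'); snap('wrist','w4')
a=cv2.imread('pics/s2.png')[185:300,240:380];b=cv2.imread('pics/w4.png')[180:380,200:443]
cv2.imwrite('pics/d.png',np.hstack([cv2.resize(x,(396,326),interpolation=cv2.INTER_CUBIC) for x in(a,b)]))
E
```

```text
clock: 6.35
position: [0.4743, 0.0777, 0.1847]
tool_rot: [-3.141, -0.001, -3.139]
force: [1.2, -0.6, -1.5]
grip_width: 0.0242
finger_force: 59.1
clock: 6.85
position: [0.4754, 0.1162, 0.124]
tool_rot: [-3.141, -0.001, -3.138]
force: [0.2, 0.4, -1.5]
grip_width: 0.0246
finger_force: 59.2
clock: 7.35
position: [0.4761, 0.1163, 0.1259]
tool_rot: [3.141, 0.001, -3.138]
force: [-0.1, 0.1, -2.1]
grip_width: 0.0246
finger_force: 59.2
```

View pics/d.png

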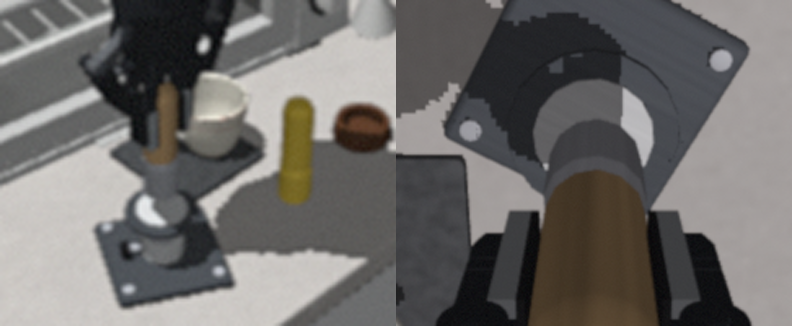

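The scene shows the stamp just above the tag. In the wrist crop the die's rim edge is at v≈120 and the tag's at v≈80. I'll compare both with predicted outlines.

```bash
python3 - <<'E'
from h import *
np.set_printoptions(precision=1,suppress=True,linewidth=200)
w=ld('w4'); o=bot.observe(); print(o['position'])
T=np.linspace(0,6.283,60)
circ=lambda c,r,z:np.array([proj(w,(c[0]+r*np.cos(a),c[1]+r*np.sin(a),z)) for a in T])
for n,c,r,z in[('tag',(.4778,.1165),.02,.055),('die',(.478,.1163),.014,o['position'][2]-.0517)]:
    q=circ(c,r,z);print(n,q.min(0),q.max(0))
p=w['pixels'].sum(2)//3
for v in (236,244,250,256,262,268,274,280): print(v,p[v,276:366:3])
print(p[224:262,321])
E
```

```text
[0.5 0.1 0.1]
tag [284.5 227.5] [358.8 296.6]
die [293.1 251.1] [349.5 302.9]
236 [ 35  35  37  34  36  35  34  67  95  97  96  96  96  95  95  94  96  96  96  94  95 164 168  82  80  80  77  79  78  79]
244 [ 37  35  35  34  36  86  96  95  98  96  96  96  96  98  97  96  97  96  95  94  93 162 185 186 185 152  74  77  80  80]
250 [ 37  35  34  37  94  98  97  98  97  96  95  96  96  96  96  95  97  98  96  96  95 164 184 184 184 184 156  75  76  75]
256 [ 36  36  36  74  99  98  95  94  96  96  97  80  62  65  62  63  62  64  64  67  85 187 186 186 186 185 184 126  75  75]
262 [ 36  35  35  92  96  96  95  97  82  61  62  60  63  64  61  64  64  64  63  63  63  63 110 185 187 189 186 143  76  75]
268 [ 36  34  35  81  96  96  95  75  63  62  63  61  64  65  63  63  63  64  65  64  63  63  59  59 168 185 185 147  76  75]
274 [ 37  37  36  53  96  95  77  60  61  64  62  62  64  65  62  63  65  63  63  63  63  63  59  59  78 182 175  77  74  74]
280 [ 78  76  75  73  56 140  66  59  63  64  74  77  80  80  78  79  78  79  79  77  77  73  61  59  59 163  82  74  74  75]
[37 37 35 37 54 83 95 96 96 95 96 94 94 94 94 94 95 95 97 96 96 97 98 98 97 96 95 94 89 74 63 63 63 63 63 63 62 63]
```

```bash
python3 -m crank '{"travel":[[0,0,-0.5],[0,0,-1],[0,0,-1.4],[0,0,-1.4],[0,0,-1.4]],"turn":[[0,0,0],[0,0,0],[0,0,0],[0,0,0],[0,0,0]],"gripper":[1,1,1,1,1]}' && python3 -m crank '{"travel":[[0,0,-0.1],[0,0,-0.2],[0,0,-0.3],[0,0,-0.3],[0,0,-0.3]],"turn":[[0,0,0],[0,0,0],[0,0,0],[0,0,0],[0,0,0]],"gripper":[1,1,1,1,1]}'
python3 -c "
from h import *;o=bot.observe();print(o['position'],o['force'],o['moment'])"
```

```text
clock: 7.95
position: [0.4757, 0.1162, 0.1111]
tool_rot: [-3.141, -0.0, -3.139]
force: [0.9, -0.2, -2.5]
grip_width: 0.0244
finger_force: 59.2
clock: 8.45
position: [0.4758, 0.1162, 0.1083]
tool_rot: [-3.142, 0.0, -3.138]
force: [0.2, 0.8, -2.1]
grip_width: 0.0246
finger_force: 59.2
[0.47581934 0.11620856 0.10830535] [ 0.15082902  0.79899678 -2.12283053] [ 0.02438578 -0.02736156  0.0192773 ]
```

```bash
python3 -m crank '{"travel":[[0,0,-0.1],[0,0,-0.2],[0,0,-0.2],[0,0,-0.2],[0,0,-0.2]],"turn":[[0,0,0],[0,0,0],[0,0,0],[0,0,0],[0,0,0]],"gripper":[1,1,1,1,1]}' && python3 -m crank '{"travel":[[0,0,-0.1],[0,0,-0.1],[0,0,-0.1],[0,0,-0.1],[0,0,-0.1]],"turn":[[0,0,0],[0,0,0],[0,0,0],[0,0,0],[0,0,0]],"gripper":[1,1,1,1,1]}'
```

```text
clock: 8.95
position: [0.4759, 0.1162, 0.1063]
tool_rot: [3.142, 0.0, -3.138]
force: [0.2, -0.6, -1.1]
grip_width: 0.0246
finger_force: 59.2
clock: 9.45
position: [0.4758, 0.1162, 0.1053]
tool_rot: [3.142, 0.0, -3.138]
force: [0.5, -0.2, 2.3]
grip_width: 0.0246
finger_force: 59.6
```

```bash
python3 -m crank '{"travel":[[0,0,-0.05],[0,0,-0.1],[0,0,-0.15],[0,0,-0.15],[0,0,-0.15]],"turn":[[0,0,0],[0,0,0],[0,0,0],[0,0,0],[0,0,0]],"gripper":[1,1,1,1,1]}'
python3 -c "
from h import *;o=bot.observe();print(o['position'],o['force'],o['moment'])"
```

```text
clock: 9.95
position: [0.476, 0.1163, 0.1039]
tool_rot: [3.141, 0.0, -3.138]
force: [-0.4, -0.8, 6.8]
grip_width: 0.0245
finger_force: 60.0
[0.47599958 0.11625488 0.10390189] [-0.37004003 -0.77895221  6.79176229] [-0.09498316 -0.00702202  0.02914074]
```

Contact force is now about 9 N, after allowing for the 2.2 N weight. One more millimetre, then I hold.

```bash
python3 -m crank '{"travel":[[0,0,-0.05],[0,0,-0.1],[0,0,-0.1],[0,0,-0.1],[0,0,-0.1]],"turn":[[0,0,0],[0,0,0],[0,0,0],[0,0,0],[0,0,0]],"gripper":[1,1,1,1,1]}'
for i in 1 2 3 4; do python3 -m crank '{"travel":[[0,0,0],[0,0,0],[0,0,0],[0,0,0],[0,0,0]],"turn":[[0,0,0],[0,0,0],[0,0,0],[0,0,0],[0,0,0]],"gripper":[1,1,1,1,1]}' | grep -E "position|^force"; done
```

```text
clock: 10.45
position: [0.4761, 0.1163, 0.1031]
tool_rot: [3.141, 0.001, -3.139]
force: [0.2, -0.5, 8.2]
grip_width: 0.0244
finger_force: 60.3
position: [0.4761, 0.1163, 0.103]
force: [0.1, 0.3, 8.0]
position: [0.4761, 0.1163, 0.103]
force: [-0.2, -0.1, 8.1]
position: [0.4761, 0.1163, 0.103]
force: [-0.4, -0.4, 9.0]
position: [0.4761, 0.1163, 0.103]
force: [0.3, -0.7, 9.1]
```

```bash
python3 -m crank '{"travel":[[0,0,-0.03],[0,0,-0.03],[0,0,-0.03],[0,0,-0.03],[0,0,-0.03]],"turn":[[0,0,0],[0,0,0],[0,0,0],[0,0,0],[0,0,0]],"gripper":[1,1,1,1,1]}'
for i in 1 2 3 4; do python3 -m crank '{"travel":[[0,0,0],[0,0,0],[0,0,0],[0,0,0],[0,0,0]],"turn":[[0,0,0],[0,0,0],[0,0,0],[0,0,0],[0,0,0]],"gripper":[1,1,1,1,1]}' | grep -E "^force"; done
python3 -m crank '{"travel":[[0,0,0.2],[0,0,0.5],[0,0,1],[0,0,2],[0,0,3.5]],"turn":[[0,0,0],[0,0,0],[0,0,0],[0,0,0],[0,0,0]],"gripper":[1,1,1,1,1]}' && python3 -m crank '{"travel":[[0,0,2],[0,0,4],[0,0,4.7],[0,0,4.7],[0,0,4.7]],"turn":[[0,0,0],[0,0,0],[0,0,0],[0,0,0],[0,0,0]],"gripper":[1,1,1,1,1]}'
```

```text
clock: 12.95
position: [0.4762, 0.1163, 0.1028]
tool_rot: [3.141, 0.001, -3.138]
force: [-0.6, -0.1, 8.7]
grip_width: 0.0244
finger_force: 60.3
force: [-0.3, -0.2, 9.8]
force: [-0.3, 0.2, 9.8]
force: [-0.5, -0.4, 9.5]
force: [-0.2, -0.2, 8.8]
clock: 15.45
position: [0.4754, 0.1161, 0.1379]
tool_rot: [-3.141, -0.001, -3.139]
force: [0.7, -0.6, -2.1]
grip_width: 0.0247
finger_force: 59.2
clock: 15.95
position: [0.4755, 0.1162, 0.184]
tool_rot: [-3.141, -0.001, -3.138]
force: [0.3, 0.7, -2.8]
grip_width: 0.0242
finger_force: 59.2
```

```bash
python3 -m crank '{"travel":[[-0.1,-3,0],[-0.2,-7,0],[-0.3,-11,0],[-0.4,-15,0],[-0.5,-19,0]],"turn":[[0,0,0],[0,0,0],[0,0,0],[0,0,0],[0,0,0]],"gripper":[1,1,1,1,1]}' && python3 -m crank '{"travel":[[-0.1,-2.5,0],[-0.15,-4,0],[-0.15,-4,-2],[-0.15,-4,-4],[-0.15,-4,-6]],"turn":[[0,0,0],[0,0,0],[0,0,0],[0,0,0],[0,0,0]],"gripper":[1,1,1,1,1]}'&& python3 -m crank '{"travel":[[0,0,-1],[0,0,-2],[0,0,-3],[0,0,-3],[0,0,-3]],"turn":[[0,0,0],[0,0,0],[0,0,0],[0,0,0],[0,0,0]],"gripper":[1,1,1,1,1]}'
python3 - <<'E'
from h import *
snap('wrist','w5');snap('scene','s3')
a=cv2.imread('pics/s3.png')[160:290,300:460];b=cv2.imread('pics/w5.png')[180:380,200:443]
cv2.imwrite('pics/e.png',np.hstack([cv2.resize(x,(396,326),interpolation=cv2.INTER_CUBIC) for x in(a,b)]))
E
```

```text
clock: 16.45
position: [0.4701, -0.0753, 0.1836]
tool_rot: [-3.142, -0.001, -3.138]
force: [0.8, 1.0, -1.9]
grip_width: 0.0246
finger_force: 59.3
clock: 16.95
position: [0.4687, -0.1139, 0.1229]
tool_rot: [3.142, -0.001, -3.139]
force: [0.2, 0.3, -2.3]
grip_width: 0.0249
finger_force: 59.4
clock: 17.45
position: [0.4694, -0.1138, 0.0947]
tool_rot: [-3.142, 0.0, -3.139]
force: [-0.3, -0.1, -1.8]
grip_width: 0.0244
finger_force: 59.4
```

View pics/e.png

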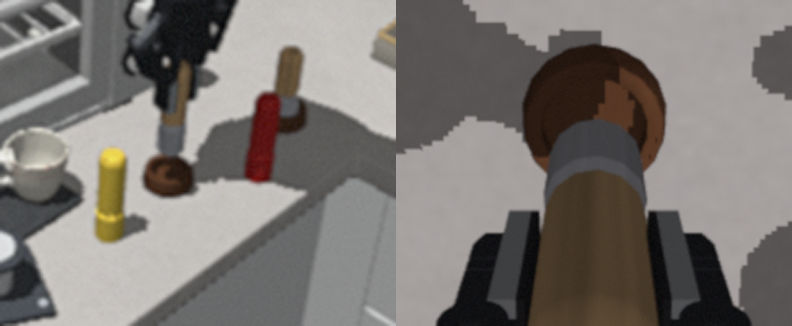

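The die is centred on the well (column about 594 in the wrist crop for both). Lowering.

```bash
python3 -m crank '{"travel":[[0,0,-0.7],[0,0,-1.4],[0,0,-2.1],[0,0,-2.8],[0,0,-3.2]],"turn":[[0,0,0],[0,0,0],[0,0,0],[0,0,0],[0,0,0]],"gripper":[1,1,1,1,1]}' && python3 -m crank '{"travel":[[0,0,-0.2],[0,0,-0.4],[0,0,-0.5],[0,0,-0.5],[0,0,-0.5]],"turn":[[0,0,0],[0,0,0],[0,0,0],[0,0,0],[0,0,0]],"gripper":[1,1,1,1,1]}'
```

```text
clock: 18.05
position: [0.469, -0.1138, 0.0616]
tool_rot: [3.142, -0.001, -3.139]
force: [-0.4, 0.0, -2.6]
grip_width: 0.0243
finger_force: 59.4
clock: 18.55
position: [0.4694, -0.1138, 0.0576]
tool_rot: [-3.142, 0.0, -3.138]
force: [0.7, 0.3, -1.9]
grip_width: 0.0246
finger_force: 59.4
```

```bash
python3 -m crank '{"travel":[[0,0,-0.1],[0,0,-0.15],[0,0,-0.15],[0,0,-0.15],[0,0,-0.15]],"turn":[[0,0,0],[0,0,0],[0,0,0],[0,0,0],[0,0,0]],"gripper":[1,1,1,1,1]}'; python3 -m crank '{"travel":[[0,0,-0.05],[0,0,-0.05],[0,0,-0.05],[0,0,-0.05],[0,0,-0.05]],"turn":[[0,0,0],[0,0,0],[0,0,0],[0,0,0],[0,0,0]],"gripper":[1,1,1,1,1]}'
```

```text
clock: 19.05
position: [0.4693, -0.1138, 0.056]
tool_rot: [-3.142, 0.0, -3.138]
force: [-0.8, 0.9, -2.0]
grip_width: 0.0247
finger_force: 59.4
clock: 19.55
position: [0.4695, -0.1138, 0.0558]
tool_rot: [-3.142, 0.0, -3.138]
force: [-0.8, 0.3, 6.1]
grip_width: 0.0246
finger_force: 60.2
```

Stamp is on the well floor. Releasing gently.

```bash
python3 -m crank '{"travel":[[0,0,0],[0,0,0],[0,0,0],[0,0,0],[0,0,0]],"turn":[[0,0,0],[0,0,0],[0,0,0],[0,0,0],[0,0,0]],"gripper":[0.66,0.6,0.5,0.3,0.1]}' 20 && python3 -m crank '{"travel":[[0,0,0],[0,0,0],[0,0,0],[0,0,0],[0,0,0]],"turn":[[0,0,0],[0,0,0],[0,0,0],[0,0,0],[0,0,0]],"gripper":[0,0,0,0,0]}' && python3 -m crank '{"travel":[[0,0,1],[0,0,3],[0,0,6],[0,0,10],[0,0,14]],"turn":[[0,0,0],[0,0,0],[0,0,0],[0,0,0],[0,0,0]],"gripper":[0,0,0,0,0]}' && python3 -m crank '{"travel":[[-2,0,2],[-4,0,4],[-4.7,0,5],[-4.7,0,5],[-4.7,0,5]],"turn":[[0,0,0],[0,0,0],[0,0,0],[0,0,0],[0,0,0]],"gripper":[0,0,0,0,0]}'
python3 - <<'E'
from h import *
snap('wrist','w6');snap('scene','s4')
a=cv2.imread('pics/s4.png')[160:290,300:460];b=cv2.imread('pics/w6.png')[150:350,200:443]
cv2.imwrite('pics/f.png',np.hstack([cv2.resize(x,(396,326),interpolation=cv2.INTER_CUBIC) for x in(a,b)]))
E
```

```text
clock: 20.05
position: [0.4693, -0.1138, 0.0555]
tool_rot: [-3.142, -0.0, -3.138]
force: [-0.6, 0.0, -0.4]
grip_width: 0.0702
finger_force: 0.0
clock: 20.55
position: [0.4693, -0.1138, 0.0555]
tool_rot: [-3.142, 0.0, -3.138]
force: [0.1, -0.8, 0.1]
grip_width: 0.0854
finger_force: 0.0
clock: 21.05
position: [0.4688, -0.1138, 0.1976]
tool_rot: [-3.142, -0.0, -3.139]
force: [0.4, 0.2, -0.8]
grip_width: 0.0855
finger_force: 0.0
clock: 21.55
position: [0.4229, -0.1136, 0.2453]
tool_rot: [3.142, 0.0, -3.138]
force: [-0.1, 0.3, -1.2]
grip_width: 0.0856
finger_force: 0.0
```

View pics/f.png

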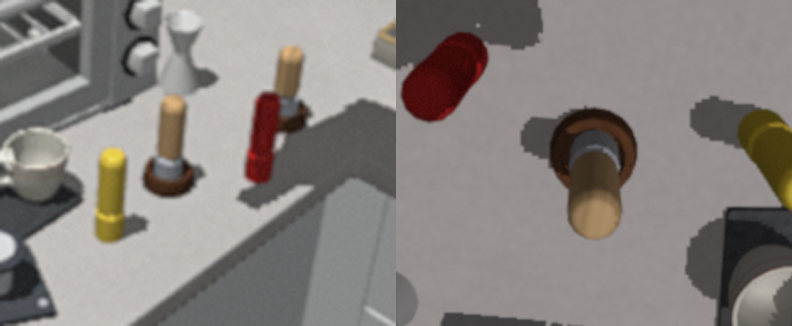

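The stamp stands upright in its well at (171,145) in the crop. The square stamp and the bystanders look undisturbed.

```bash
python3 -c "
from workcell import bot;print(bot.job_done())"
```

```text
the job is handed in; nothing more can be done
None
```

I handed the job in at about 22 s: the round stamp was pressed on the tag at roughly 11–12 N (estimated from the wrist force) for over two seconds, lifted straight up, and set back upright in its own well and released; no verdict was returned.

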